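# Set a sherd under the bench magnifier

### The arm

A 7-joint arm with a two-finger parallel gripper is mounted at the origin on the work surface; the furniture and walls round the work are solid. World frame = base frame: x ahead of the robot, y to its left, z up, the work surface at z = 0. Lengths are in mm, angles in rad, forces in N, time in s.
With the tool pointing down it reaches from about 425 to 825 mm from the base axis. Payload 3.6 kg.
Tool frame: the origin (TCP) lies at the very end of the fingers, on their centre line; the grasp point (between the pads) lies 19 mm behind it; z points along the fingers, x is the direction in which the jaws open and shut, and the axes are right-handed (so a half turn about z gives the same grasp; the last joint's range is limited). The gripper opens to 85 mm and grips with 20 to 120 N. Pads are 22 mm wide; open, the fingers measure 114 mm over their backs; the gripper's body (76 mm by 85 mm) begins 54 mm behind the grasp point. The pads swing forward as they close: fully open they stand 13 mm farther back than shut.
Start: joints at [-1.27, 0.615, -0.013, 1.423, 0.008, 1.103, -0.04], TCP at [209.241, 615.371, 231.297] pointing down, gripper open.
Joint ranges: [-3.12, 3.12], [-0.3, 2.06], [-1.34, 1.32], [0.26, 2.42], [-1.36, 4.5], [0.01, 1.98], [-2.84, 2.84]. Speed limits (rad/s): [2.79, 2.79, 3.14, 3.14, 3.14, 3.14, 3.14].

### API

Orientations are given as a unit quaternion [x, y, z, w].
In Python, from bench import state, viewer, manip gives the robot as it stands.
- The arm moves only by the tool move_arm, never from a script. Its argument "deltas" is a list of rows, each an object of numbers: "dx", "dy", "dz": the shift along the tool's x, y, z in mm; "wx", "wy", "wz": the turn, a rotation vector about the tool's x, y, z in rad. In form: [{"dx": .., "dy": .., "dz": .., "wx": .., "wy": .., "wz": ..}, ...]. A call has 1 to 10 rows; each row shifts and turns the commanded pose from where the row before left it, along the tool's axes as they then stand; what a row does not reach is not made up. A row lasts 1/8 s, in which the tool goes at most 62.5 mm and 10.7 degrees, less where a joint would pass 70% of its speed; a pose out of reach is approached as far as the arm can. A call with a gripper value outside its range is refused whole. "grip" is the finger opening in mm, from 0 to 85.4, set as the call begins (left out, the last holds). The fingers move at their own pace and stop on an object; "grip_force" is the grip in N (left out, the last holds). Time passes only in rows, so rows that do not move let the fingers close. It gives the time, the measured TCP pose, the force and the opening at its end, in the units of the state.
- state(): the state, without advancing time (a new reading comes with each control period).
- viewer.camera(name): name is "scene" or "top" or "wrist"; returns the picture (400x640x3 uint8, red, green, blue); there is no depth.
- viewer.calibration(name): a dict with "mtx" (3x3 intrinsics, pixels), "dist" ([k1, k2, p1, p2, k3] as OpenCV has them; the pictures are not rectified), "origin" and "attitude" of the camera in the world; the wrist camera has in their place "tool_from_camera" (4x4, takes a point from camera to tool coordinates, whose origin is the TCP and whose axes are the tool frame's). Camera axes: x right, y down, z forward; pixel columns grow to the right and rows downward; lengths in mm; the calibration is good to about 2 mm. A picture is of the moment at which its call begins: read the wrist's pose just before it. calibration takes no time and is no camera call.
- manip.hand_in(): hands the job in, once; it reports no verdict.
The state is a dict: "clock": time; "joint_positions": joint angles; "joint_velocities": joint speeds; "tau": joint torques, N m; "eef_pos": TCP position; "ee_rot": TCP orientation; "force": force on the tool from outside, world axes, zero at the start; "wrist_torque": the same for the moment, N m; "opening": finger opening in mm.
Only numpy, scipy, OpenCV 4.12 (cv2) and the standard library are available. Lean on these libraries where they do the work, as an engineer would, in place of code of your own. Each camera call takes 0.05 s, during which the arm holds its last target.

### The job

Get the smallest loose sherd ready for examination: lay it gently in the middle of the round pad of the bench magnifier, as it lies now (same side up). Then bring the raised magnifier arm down by its crossbar until it is level, so that the lens lies flat above the sherd, and let go of it there. Leave the large loose sherd, the scale bar and the glass dish where they are.

Things in the scene. Friction and masses are not known exactly. Their poses are not given: they have to be found in the camera images.
- sherd_mid (a point): centre of the smallest potsherd, a brown soil-crusted flake about 49 x 42 x 10 mm (x, y, z) lying flat on the bench; the point is half-way up, 5 mm above its underside; z up, the shorter width (42 mm) along y: pinch it across that
- large_sherd: the other loose sherd on the window side of the bench, about 72 x 78 x 16 mm; origin at the centre of its underside; stays where it is
- scale: short flat black-and-white scale bar, 18 x 108 x 10 mm, on the bench; origin at the centre of its underside; stays where it is
- dish: round shallow glass dish with clay flakes, 60 mm across, 13 mm high; origin at the centre of its underside; stays where it is
- pad (a point): centre of the top face of the magnifier's round black rubber pad, 90 mm across, 18 mm above the bench. Its grey base plate (100 mm along x, 12 mm thick, fixed to the bench) reaches 47 mm to -y and 197 mm to +y of it. Axes are the magnifier's: +y points from the pad to the post, z up
- hinge (a point): middle of the hinge at the top of the post: 125 mm above the bench and 155 mm to the magnifier's +y of the pad centre; the arm turns about the magnifier's x axis here. The fork with its knob is within 40 mm of this point
- lens_arm (a joint): angle of the magnifier arm, rad: 0 = level, pointing to the magnifier's -y, lens flat and centred over the pad, 107 mm above it; positive = raised, 1.57 = upright. Starts raised (1.35 to 1.75). No stop at level (range -0.4 to 1.9). Friction of about 1 N m (5 N at the crossbar) holds it wherever it is released. Lens ring 89 mm across, 9 mm thick, centred 155 mm from the hinge
- grip_near (a point): grip point on the axis of the crossbar, a straight round bar 11 mm thick and 140 mm long on a stem at the arm's end, 215 mm from the hinge, parallel to the magnifier's x. This point is 50 mm to the magnifier's -x of the stem, on the robot's side; it moves with the arm
- grip_far (a point): second grip point on the crossbar's axis, 50 mm to the magnifier's +x of the stem, away from the robot (20 mm from the bar's end); moves with the arm. At both points the bar is free all round, can be pinched from above with the fingers closing across it, and can turn between them as the arm swings
Things that resemble listed ones, but are neither listed nor needed, are in the scene too. Leave any blue look-alike of the part that bears sherd_mid alone.

How it is judged (in metres and radians):
On the way, in this order (a step that is already met when the one before it is completed fails the run):
1. the small sherd lies released in the middle of the pad while the magnifier arm is still raised (horizontal distance between sherd_mid and pad below 0.02 m and height (world z) of sherd_mid below 0.035 m and angle between sherd_mid's own z axis and vertical below 0.3 rad and contact force between the fingers and small_sherd below 0.05 N and linear speed of small_sherd below 0.02 m/s and value of joint lens_arm above 0.9 rad), for 0.2 s.
2. the magnifier arm is level (value of joint lens_arm between -0.08 and 0.08 rad), for 0.2 s.
At the end, for the whole second after the job is handed in: The small sherd lies at rest, same side up (within 0.3 rad), its centre within 20 mm of the pad's centre, and the magnifier arm stands still within 0.08 rad (about 4.5 degrees) of level (all of step 2 and horizontal distance between sherd_mid and pad below 0.02 m and height (world z) of sherd_mid below 0.035 m and angle between sherd_mid's own z axis and vertical below 0.3 rad and contact force between the fingers and small_sherd below 0.05 N and linear speed of small_sherd below 0.02 m/s and velocity of joint lens_arm between -0.03 and 0.03 rad/s); the robot touches nothing.
It fails at once if the large sherd is moved more than 30 mm (distance of large_sherd from where it was at the start of the episode above 0.03 m).
It fails at once if the scale bar is moved more than 30 mm (distance of scale from where it was at the start of the episode above 0.03 m).
It fails at once if the glass dish is moved more than 30 mm (distance of dish from where it was at the start of the episode above 0.03 m).
It fails at once if the small sherd is dropped from more than 50 mm above the pad (height (world z) of sherd_mid above 0.075 m and contact force between the fingers and small_sherd below 0.01 N).
It also fails if it takes over 59 s, if anything falls off the work surface, if the arm or the gripper's body presses on something with over 40 N, if the wrist force passes 120 N, or if a joint passes its speed limit or range.

## Working session

There is one attempt and no reset: what is moved stays moved. The work goes in short steps, Python scripts to look and compute and a tool call to move; the robot and the scene stay as the last step left them, time stands still between calls to the robot, and variables do not carry over. Pictures are saved under pics/ and viewed, and the job is handed in when it is done.

Besides the shell and the picture viewer there is one more tool, called after "Request:" as name(argument=value, ...) on one line, values as JSON. move_arm: Moves the arm, as the interface text tells. Its arguments: {"type":"object","properties":{"deltas":{"type":"array"},"grip":{"type":"number"},"grip_force":{"type":"number"}},"required":["deltas"]}

```bash
ls; mkdir -p pics
python3 - <<'E'
from bench import state, viewer, manip
import cv2
s=state(); print({k:s[k] for k in ('clock','eef_pos','ee_rot','opening','force')})
for n in ('scene','top','wrist'):
    im=viewer.camera(n); cv2.imwrite(f'pics/{n}0.png',im[:,:,::-1]); c=viewer.calibration(n); print(n,c)
E
```

```text
pics
{'clock': 0.0, 'eef_pos': array([209.00169836, 614.66695679, 230.14119153]), 'ee_rot': array([ 8.12973090e-01,  5.82299817e-01, -1.04658120e-03,  7.62995852e-04]), 'opening': 85.45436046499607, 'force': array([-0.618764  ,  0.36901398, -0.27866387])}
scene {'mtx': array([[390.77746601,   0.        , 317.03872895],
       [  0.        , 390.77746601, 198.78363047],
       [  0.        ,   0.        ,   1.        ]]), 'dist': array([0.01881875, 0.        , 0.        , 0.        , 0.        ]), 'origin': array([ 161.72199735, -513.64038885,  866.36770467]), 'attitude': array([ 0.91090975, -0.25628771,  0.09339695, -0.30957559])}
top {'mtx': array([[494.51364201,   0.        , 315.07544258],
       [  0.        , 494.51364201, 203.24302799],
       [  0.        ,   0.        ,   1.        ]]), 'dist': array([0.0077665, 0.       , 0.       , 0.       , 0.       ]), 'origin': array([ 201.44461426,   -8.49105153, 1428.6148496 ]), 'attitude': array([ 0.70721073, -0.69869275,  0.07535568, -0.07747874])}
wrist {'mtx': array([[291.83656488,   0.        , 319.02349828],
       [  0.        , 291.83656488, 197.08444635],
       [  0.        ,   0.        ,   1.        ]]), 'dist': array([-0.03074774,  0.        ,  0.        ,  0.        ,  0.        ]), 'tool_from_camera': array([[ 9.99999797e-01,  2.76670346e-05, -6.36690645e-04,
         7.77284544e-01],
       [ 1.67921406e-04,  9.52312892e-01,  3.05123134e-01,
        -7.73910764e+01],
       [ 6.14770562e-04, -3.05123179e-01,  9.52312694e-01,
        -1.42983514e+02],
       [ 0.00000000e+00,  0.00000000e+00,  0.00000000e+00,
         1.00000000e+00]])}
```

View pics/scene0.png

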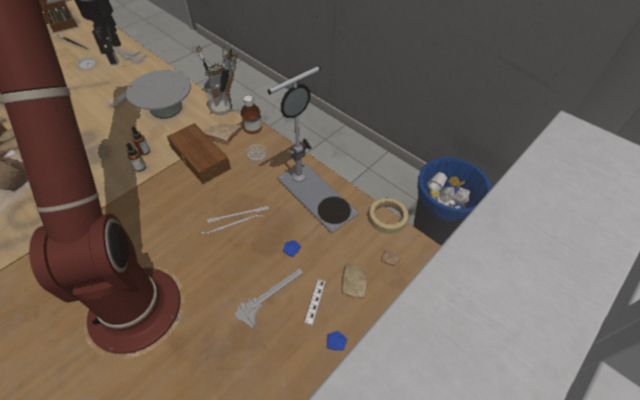

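View pics/top0.png

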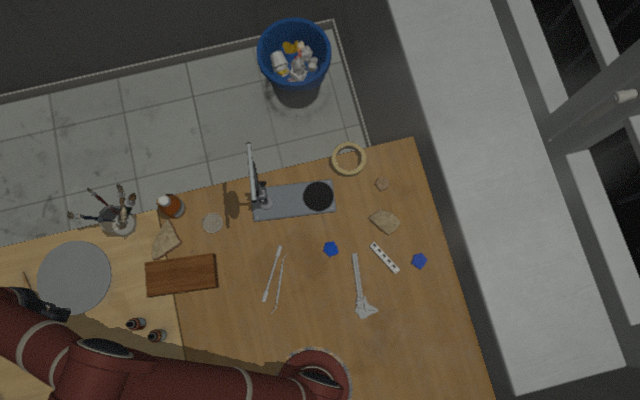

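View pics/wrist0.png

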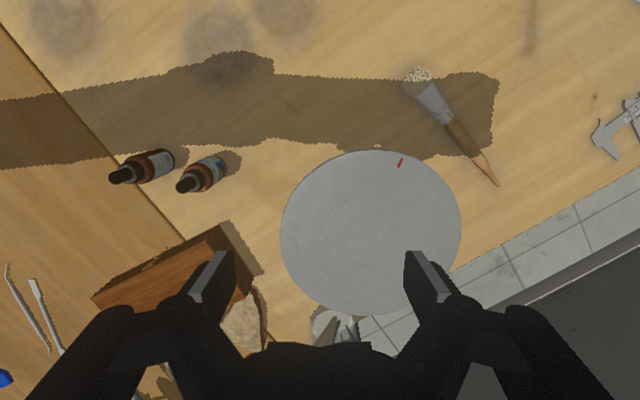

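The small brown sherd is at about (382,184) in the top view. The pad is at (318,195), the upright arm at (252,175) and the dish at (213,222). Next I'll enlarge these and turn them into positions.

```bash
cat > h.py <<'E'
import numpy as np, cv2
from scipy.spatial.transform import Rotation as R
from bench import state, viewer, manip
def ray(name,uv,s=None):
    c=viewer.calibration(name)
    p=cv2.undistortPoints(np.array([[uv]],float),c['mtx'],c['dist'])[0,0]
    d=np.array([p[0],p[1],1.])
    if name=='wrist':
        T=c['tool_from_camera']; Rt=R.from_quat(s['ee_rot']).as_matrix()
        return Rt@T[:3,3]+s['eef_pos'], Rt@T[:3,:3]@d
    return np.array(c['origin']), R.from_quat(c['attitude']).apply(d)
def atz(name,uv,z,s=None):
    o,d=ray(name,uv,s); return o+d*(z-o[2])/d[2]
def tri(a,b):
    (o1,d1),(o2,d2)=a,b
    A=np.stack([d1,-d2],1); t=np.linalg.lstsq(A,o2-o1,rcond=None)[0]
    p,q=o1+d1*t[0],o2+d2*t[1]; return (p+q)/2, np.linalg.norm(p-q)
def proj(name,P,s=None):
    c=viewer.calibration(name); P=np.atleast_2d(P).astype(float)
    if name=='wrist':
        T=c['tool_from_camera']; Rt=R.from_quat(s['ee_rot']).as_matrix()
        M=Rt@T[:3,:3]; o=Rt@T[:3,3]+s['eef_pos']
    else: M=R.from_quat(c['attitude']).as_matrix(); o=np.array(c['origin'])
    q=(P-o)@M
    return cv2.projectPoints(q,np.zeros(3),np.zeros(3),c['mtx'],c['dist'])[0][:,0]
def crop(im,x,y,w,h,k,fn):
    cv2.imwrite(fn,cv2.resize(im[y:y+h,x:x+w,::-1],None,fx=k,fy=k,interpolation=cv2.INTER_CUBIC))
E
python3 - <<'E'
from h import *
t=cv2.imread('pics/top0.png')[:,:,::-1]; s=cv2.imread('pics/scene0.png')[:,:,::-1]
crop(t,230,130,200,140,4,'pics/t1.png'); crop(s,240,60,180,130,4,'pics/s1.png'); crop(s,240,160,180,150,4,'pics/s2.png')
E
```

```text
(no output)
```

View pics/t1.png

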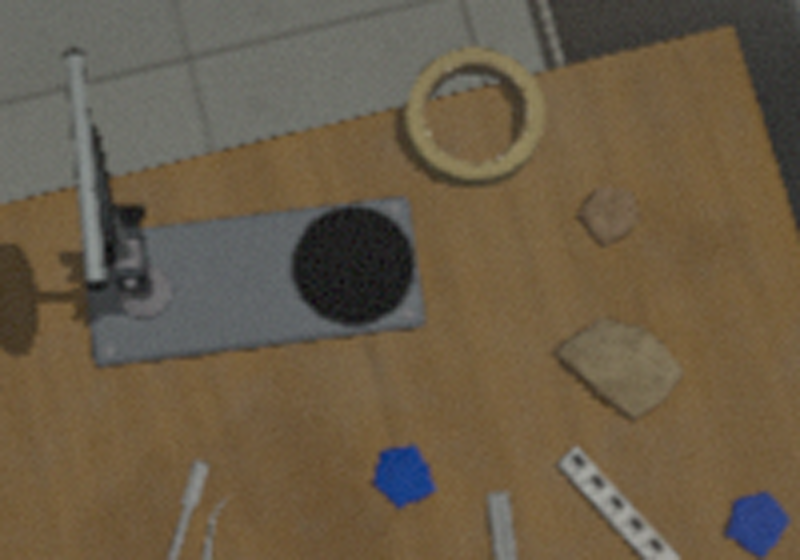

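View pics/s1.png

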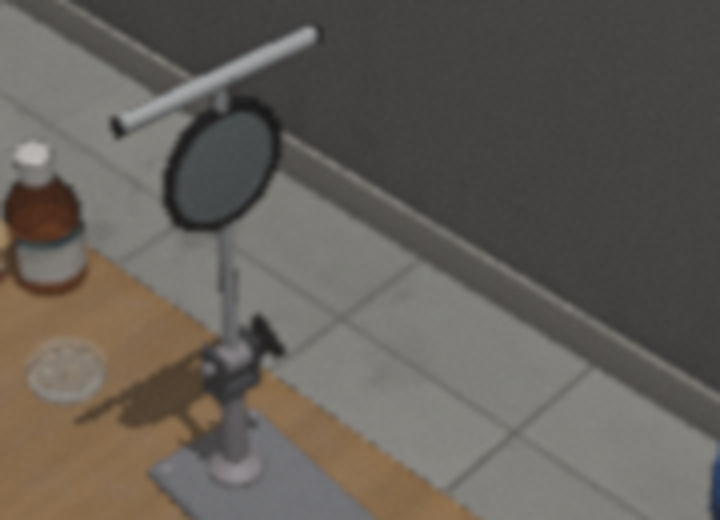

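View pics/s2.png

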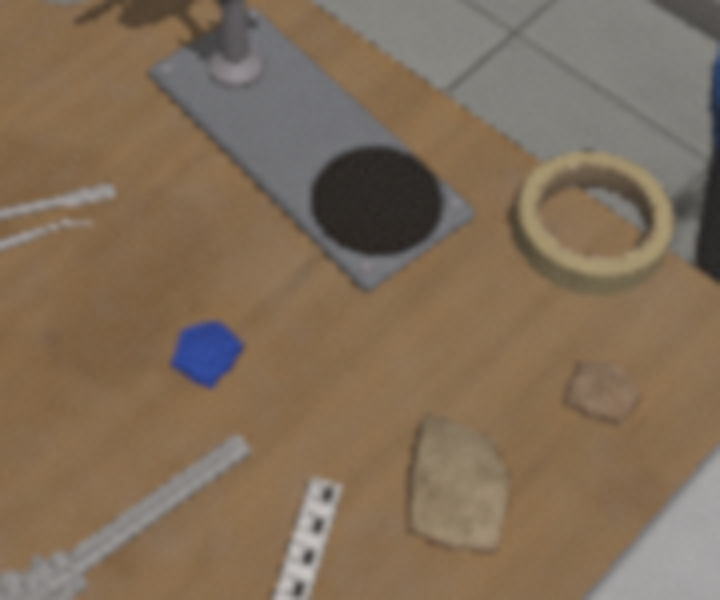

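Run:
```python
from h import *
f=lambda x,y,ox,oy:((x+.5)/4-.5+ox,(y+.5)/4-.5+oy)
T=lambda x,y:f(x,y,230,130); S=lambda x,y:f(x,y,240,60); S2=lambda x,y:f(x,y,240,160)
print('pad',atz('top',T(353,265),18),atz('scene',S2(377,200),18))
print('sherd',atz('top',T(608,214),8),atz('scene',S2(603,391),8))
for p in [(408,198),(424,326),(98,366)]: print('corner',atz('top',T(*p),12))
for p in [(473,213),(368,289),(150,72),]: print('cornerS',atz('scene',S2(*p),12))
e1=tri(ray('top',T(74,56)),ray('scene',S(316,35))); e2=tri(ray('top',T(95,278)),ray('scene',S(120,126)))
print(e1,e2,np.linalg.norm(e1[0]-e2[0]))
print('large',atz('top',T(618,368),8),atz('scene',S2(460,482),8)); 
print('post',atz('top',T(140,292),14))
print('ring',atz('top',T(475,115),10),atz('top',T(405,110),20), atz('top',T(548,110),10))
d=atz('top',T(73,53),0)
```

```text
pad [533.97206977 -10.23073484  18.        ] [533.86577284 -14.79640152  18.        ]
sherd [ 577.43501629 -198.93522135    8.        ] [ 578.17797561 -205.18882848    8.        ]
corner [586.88275987 -50.43465133  12.        ]
corner [490.21925205 -62.61908994  12.        ]
corner [457.69004997 174.44186858  12.        ]
cornerS [585.89965561 -53.80757998  12.        ]
cornerS [492.37297878 -68.10642714  12.        ]
cornerS [458.98780515 168.95439534  12.        ]
(array([582.694263  , 153.04657124, 337.09305483]), np.float64(2.5751580155366605)) (array([449.13991945, 136.24727888, 336.85432548]), np.float64(0.7412984614783734)) 134.60696823153089
large [ 461.4826781  -204.29606192    8.        ] [ 466.45665506 -209.49528734    8.        ]
post [512.7391184  145.55702265  14.        ]
ring [ 652.37191448 -100.34664232   10.        ] [652.47227903 -47.61630579  20.        ] [ 656.923584   -155.05048108   10.        ]
```

Request:
move_arm(deltas=[{"dx":-22,"dz":-45},{"dx":-22,"dz":-45},{"dx":-22,"dz":-45},{"dx":-22,"dz":-45},{"dx":-22,"dz":-45}])

```text
schema error: expected keys dx, dy, dz, wx, wy, wz
```

Request:
move_arm(deltas=[{"dx":-22,"dy":0,"dz":-45,"wx":0,"wy":0,"wz":0},{"dx":-22,"dy":0,"dz":-45,"wx":0,"wy":0,"wz":0},{"dx":-22,"dy":0,"dz":-45,"wx":0,"wy":0,"wz":0},{"dx":-22,"dy":0,"dz":-45,"wx":0,"wy":0,"wz":0},{"dx":-22,"dy":0,"dz":-45,"wx":0,"wy":0,"wz":0}])

```text
clock: 0.78
eef_pos: [173.5, 510.2, 457.5]
ee_rot: [0.813, 0.582, -0.0, 0.0]
force: [0.8, 0.1, 0.4]
opening: 85.3
```

Request:
move_arm(deltas=[{"dx":-3.3,"dy":59,"dz":0,"wx":0,"wy":0,"wz":0.11},{"dx":-3.3,"dy":59,"dz":0,"wx":0,"wy":0,"wz":0.11},{"dx":-3.3,"dy":59,"dz":0,"wx":0,"wy":0,"wz":0.11},{"dx":-3.3,"dy":59,"dz":0,"wx":0,"wy":0,"wz":0.11},{"dx":-3.3,"dy":59,"dz":0,"wx":0,"wy":0,"wz":0.11},{"dx":-3.3,"dy":59,"dz":0,"wx":0,"wy":0,"wz":0.11},{"dx":-3.3,"dy":59,"dz":0,"wx":0,"wy":0,"wz":0.11},{"dx":-3.3,"dy":59,"dz":0,"wx":0,"wy":0,"wz":0.11},{"dx":-3.3,"dy":59,"dz":0,"wx":0,"wy":0,"wz":0.11},{"dx":-3.3,"dy":59,"dz":0,"wx":0,"wy":0,"wz":0.11}])

```text
clock: 2.02
eef_pos: [532.7, 76.9, 455.7]
ee_rot: [0.998, 0.07, -0.0, 0.0]
force: [1.0, -0.5, 0.3]
opening: 85.9
```

Run:
```python
from h import *
s=state(); print(s['clock'],s['eef_pos'],s['ee_rot'],s['joint_positions'])
im=viewer.camera('wrist'); cv2.imwrite('pics/w1.png',im[:,:,::-1])
```

```text
2.025 [532.73351195  76.944418   455.73883133] [ 9.97562381e-01  6.97790483e-02 -4.17435939e-04  7.80832807e-05] [-0.47033715  0.32268134  0.43464733  1.32239753 -0.13389952  1.52597815
  0.0902373 ]
```

View pics/w1.png

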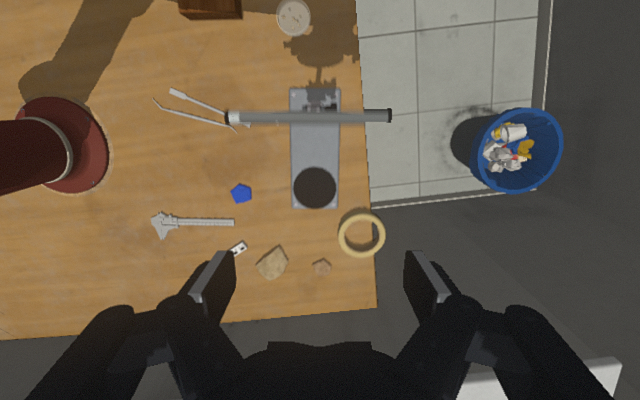

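In this view the pad is at about (315,187), the sherd at (322,266) and the crossbar runs from (232,117) to (388,115).

Run:
```python
from h import *
im=cv2.imread('pics/w1.png')[:,:,::-1]; crop(im,220,80,190,140,4,'pics/w1a.png'); crop(im,240,220,150,70,5,'pics/w1b.png')
```

```text
(no output)
```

View pics/w1a.png

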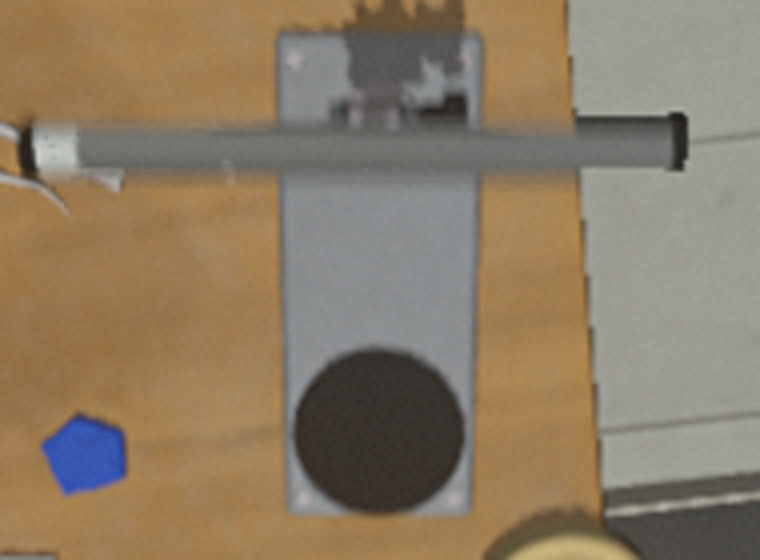

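View pics/w1b.png

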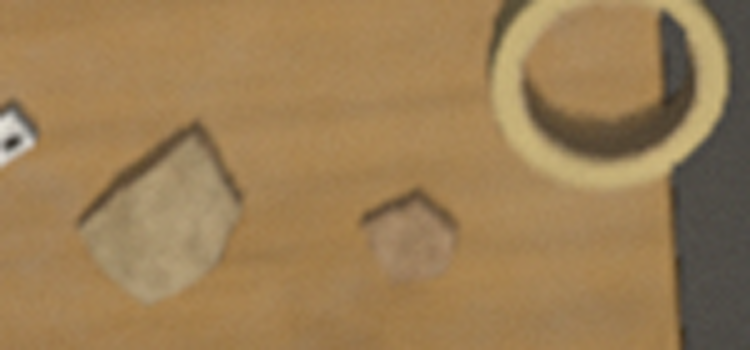

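Run:
```python
from h import *
s=dict(eef_pos=np.array([532.73351195,76.944418,455.73883133]),ee_rot=np.array([ 9.97562381e-01,6.97790483e-02,-4.17435939e-04,7.80832807e-05]))
A=lambda x,y:((x+.5)/4-.5+220,(y+.5)/4-.5+80); B=lambda x,y:((x+.5)/5-.5+240,(y+.5)/5-.5+220)
print('pad',atz('wrist',A(379,431),18,s)); print('sherd',atz('wrist',B(411,242),10,s))
print('bar',atz('wrist',A(28,149),337,s),atz('wrist',A(683,142),337,s))
for p in [(287,514),(470,511),(277,34),(481,36)]: print(atz('wrist',A(*p),12,s))
```

```text
pad [535.87864399 -10.23976678  18.        ]
sherd [ 578.85250652 -201.23139986   10.        ]
bar [444.52315476 132.98769855 337.        ] [585.21936288 154.14688918 337.        ]
[493.49908677 -64.47330782  12.        ]
[590.08608958 -49.16162134  12.        ]
[461.93331923 174.93124617  12.        ]
[557.70137831 187.4367598   12.        ]
```

Request:
move_arm(deltas=[{"dx":-3.3,"dy":59,"dz":0,"wx":0,"wy":0,"wz":0.11},{"dx":-3.3,"dy":59,"dz":0,"wx":0,"wy":0,"wz":0.11},{"dx":-3.3,"dy":59,"dz":0,"wx":0,"wy":0,"wz":0.11},{"dx":9,"dy":50,"dz":40,"wx":0,"wy":0,"wz":0.1},{"dx":25,"dy":10,"dz":50,"wx":0,"wy":0,"wz":0.05},{"dx":25,"dy":0,"dz":50,"wx":0,"wy":0,"wz":0},{"dx":20,"dy":0,"dz":50,"wx":0,"wy":0,"wz":0},{"dx":0,"dy":0,"dz":40,"wx":0,"wy":0,"wz":0},{"dx":0,"dy":0,"dz":0,"wx":0,"wy":0,"wz":0}])

```text
clock: 3.2
eef_pos: [589.5, -176.8, 223.9]
ee_rot: [0.986, -0.167, -0.004, -0.001]
force: [0.8, 0.2, -0.6]
opening: 85.5
```

Run:
```python
from h import *
s=state(); print(s['clock'],s['eef_pos'],s['ee_rot'],s['joint_positions'])
im=viewer.camera('wrist'); cv2.imwrite('pics/w2.png',im[:,:,::-1])
```

```text
3.2 [ 589.54750333 -176.82983285  223.90695925] [ 9.85870042e-01 -1.67450612e-01 -4.46714826e-03 -7.73556444e-04] [-0.05467662  0.61747458  0.53388239  1.54335354 -0.33932798  1.08371585
  0.22448747]
```

View pics/w2.png

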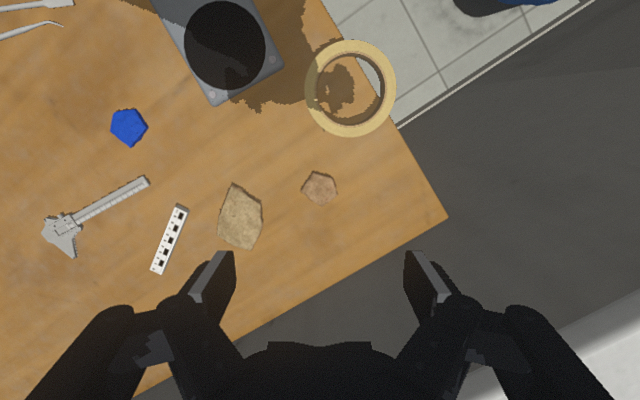

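The sherd is now at (319,188) and the large sherd at (241,215), with the pad at (224,45). I'll rectify the sherd patch to find its yaw.

Run:
```python
from h import *
s=dict(eef_pos=np.array([589.54750333,-176.82983285,223.90695925]),ee_rot=np.array([9.85870042e-01,-1.67450612e-01,-4.46714826e-03,-7.73556444e-04]))
im=cv2.imread('pics/w2.png')
# orthophoto at z=10: up=+x, left=+y; 8px/mm
cx,cy=578.6,-201.5; k=7; n=70
g=np.arange(n*k)
U,V=np.meshgrid(g,g); X=cx+n/2-V/k; Y=cy+n/2-U/k
uv=proj('wrist',np.stack([X.ravel(),Y.ravel(),np.full(X.size,10.)],1),s).reshape(n*k,n*k,2).astype(np.float32)
o=cv2.remap(im,uv[...,0],uv[...,1],cv2.INTER_CUBIC); cv2.imwrite('pics/ortho.png',o)
A=(224,45)
print('pad',atz('wrist',(224.5,45),18,s))
```

```text
pad [537.77876405  -9.65677019  18.        ]
```

View pics/ortho.png

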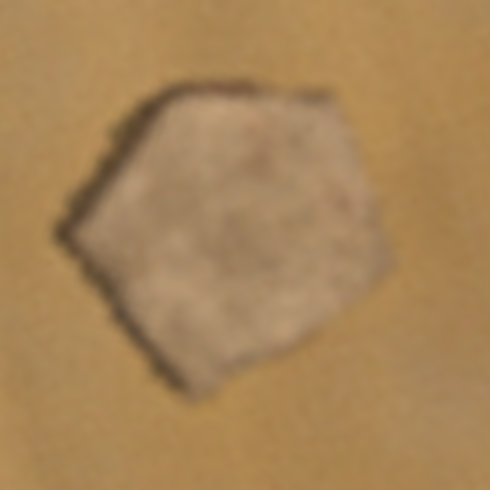

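Run:
```python
from h import *
px=np.array([(70,232),(170,92),(335,95),(390,262),(195,395)],float)
P=np.stack([578.6+35-px[:,1]/7,-201.5+35-px[:,0]/7],1)
print(P, cv2.minAreaRect(P.astype(np.float32)))
for a in range(0,180,6):
    c,s=np.cos(np.radians(a)),np.sin(np.radians(a))
    u=P@[c,s]; v=P@[-s,c]; m=((u.max()+u.min())/2*np.array([c,s])+(v.max()+v.min())/2*np.array([-s,c]))
    print(a,round(np.ptp(u),1),round(np.ptp(v),1),m.round(1))
```

```text
[[ 580.45714286 -176.5       ]
 [ 600.45714286 -190.78571429]
 [ 600.02857143 -214.35714286]
 [ 576.17142857 -222.21428571]
 [ 557.17142857 -194.35714286]] ((583.7728271484375, -199.84149169921875), (37.7723388671875, 42.30308532714844), 34.29600524902344)
0 43.3 45.7 [ 578.8 -199.4]
6 43.4 45.0 [ 579.5 -199.2]
12 43.1 43.8 [ 580.2 -199. ]
18 42.3 42.2 [ 580.8 -198.6]
24 41.0 42.5 [ 581.8 -199.2]
30 39.3 42.6 [ 582.9 -199.7]
36 38.1 42.1 [ 583.7 -200.2]
42 39.1 43.5 [ 582.9 -200.5]
48 39.6 45.2 [ 581.9 -200.7]
54 39.7 46.4 [ 580.9 -201.1]
60 41.7 47.1 [ 580.7 -200.7]
66 43.5 47.3 [ 580.4 -200.3]
72 44.8 46.9 [ 580.  -199.9]
78 45.6 46.1 [ 579.6 -199.6]
84 45.9 44.7 [ 579.1 -199.4]
90 45.7 43.3 [ 578.8 -199.4]
96 45.0 43.4 [ 579.5 -199.2]
102 43.8 43.1 [ 580.2 -199. ]
108 42.2 42.3 [ 580.8 -198.6]
114 42.5 41.0 [ 581.8 -199.2]
120 42.6 39.3 [ 582.9 -199.7]
126 42.1 38.1 [ 583.7 -200.2]
132 43.5 39.1 [ 582.9 -200.5]
138 45.2 39.6 [ 581.9 -200.7]
144 46.4 39.7 [ 580.9 -201.1]
150 47.1 41.7 [ 580.7 -200.7]
156 47.3 43.5 [ 580.4 -200.3]
162 46.9 44.8 [ 580.  -199.9]
168 46.1 45.6 [ 579.6 -199.6]
174 44.7 45.9 [ 579.1 -199.4]
```

Request:
move_arm(deltas=[{"dx":0,"dy":26.5,"dz":0,"wx":0,"wy":0,"wz":-0.16},{"dx":0,"dy":0,"dz":15,"wx":0,"wy":0,"wz":-0.16},{"dx":0,"dy":0,"dz":15,"wx":0,"wy":0,"wz":-0.16},{"dx":0,"dy":0,"dz":20,"wx":0,"wy":0,"wz":-0.16},{"dx":0,"dy":0,"dz":20,"wx":0,"wy":0,"wz":-0.16},{"dx":0,"dy":0,"dz":20,"wx":0,"wy":0,"wz":-0.16},{"dx":0,"dy":0,"dz":20,"wx":0,"wy":0,"wz":-0.16},{"dx":0,"dy":0,"dz":20,"wx":0,"wy":0,"wz":-0.16},{"dx":0,"dy":0,"dz":0,"wx":0,"wy":0,"wz":0}], grip=60, grip_force=30)

```text
clock: 4.38
eef_pos: [583.3, -204.2, 98.9]
ee_rot: [0.891, 0.453, 0.0, 0.001]
force: [-0.4, -0.5, 0.5]
opening: 59.8
```

Run:
```python
from h import *
s=state(); print(s['clock'],s['eef_pos'],R.from_quat(s['ee_rot']).as_matrix().round(3).tolist(),s['joint_positions'])
im=viewer.camera('wrist'); cv2.imwrite('pics/w3.png',im[:,:,::-1])
print(proj('wrist',[[579,-200.3,10],s['eef_pos']],s))
```

```text
4.375 [ 583.28993345 -204.22169873   98.89799173] [[0.589, 0.808, 0.001], [0.808, -0.589, -0.001], [0.0, 0.001, -1.0]] [ 0.22062288  0.71403611  0.13464197  1.66671253 -0.12648735  0.76796489
  1.3544109 ]
[[318.79800014 194.1249694 ]
 [317.46579373 252.32814887]]
```

View pics/w3.png

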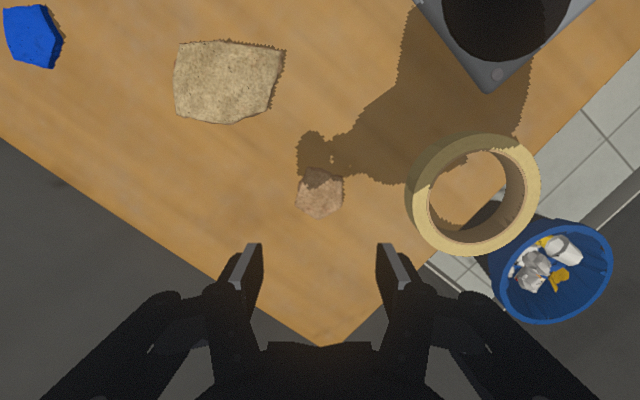

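The sherd is at (320,194), 1 px from where I predicted. A closer crop will let me check its sides against the jaws.

Run:
```python
from h import *
im=cv2.imread('pics/w3.png')[:,:,::-1]; crop(im,270,150,100,75,8,'pics/w3a.png')
```

```text
(no output)
```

View pics/w3a.png

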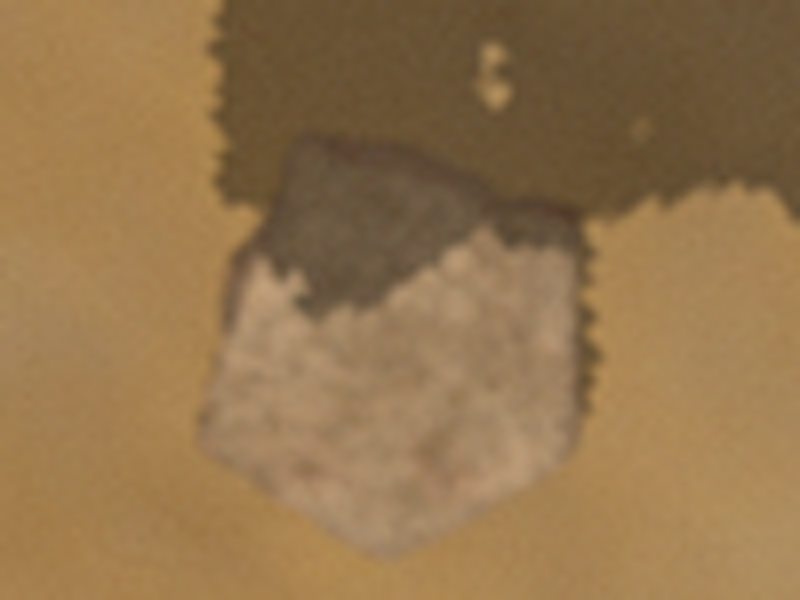

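Request:
move_arm(deltas=[{"dx":0,"dy":-3,"dz":25,"wx":0,"wy":0,"wz":0},{"dx":0,"dy":0,"dz":30,"wx":0,"wy":0,"wz":0},{"dx":0,"dy":0,"dz":25,"wx":0,"wy":0,"wz":0},{"dx":0,"dy":0,"dz":10,"wx":0,"wy":0,"wz":0},{"dx":0,"dy":0,"dz":4,"wx":0,"wy":0,"wz":0},{"dx":0,"dy":0,"dz":0,"wx":0,"wy":0,"wz":0},{"dx":0,"dy":0,"dz":0,"wx":0,"wy":0,"wz":0}])

```text
clock: 5.3
eef_pos: [581.1, -202.1, 4.7]
ee_rot: [0.891, 0.454, 0.001, 0.001]
force: [-0.1, -0.2, -0.3]
opening: 60.3
```

Run:
```python
from h import *
s=state(); print(s['clock'],s['eef_pos'],s['force'])
im=viewer.camera('wrist'); crop(im,220,120,200,150,4,'pics/w4.png')
```

```text
5.3 [ 581.12470879 -202.07524748    4.72731354] [-0.14423737 -0.18133115 -0.26702062]
```

View pics/w4.png

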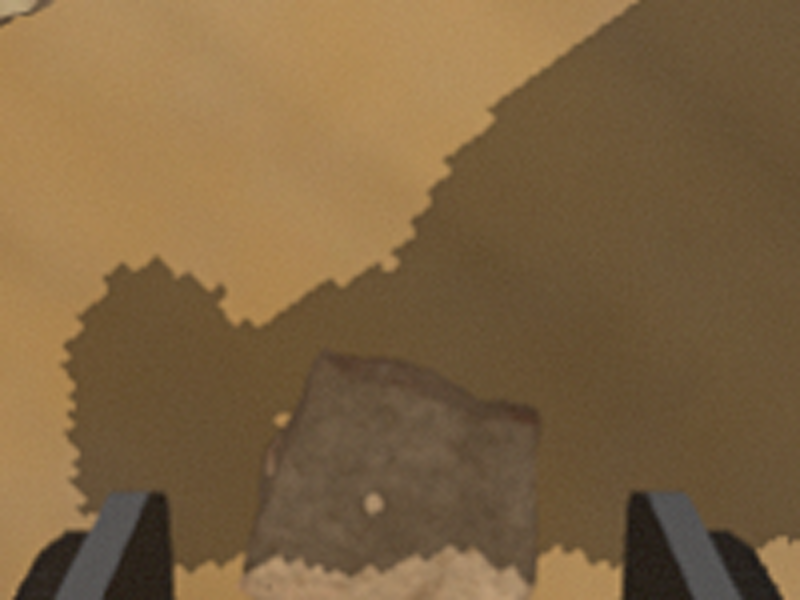

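Request:
move_arm(deltas=[{"dx":0,"dy":0,"dz":2,"wx":0,"wy":0,"wz":0},{"dx":0,"dy":0,"dz":1.5,"wx":0,"wy":0,"wz":0},{"dx":0,"dy":0,"dz":0,"wx":0,"wy":0,"wz":0}])

```text
clock: 5.72
eef_pos: [580.2, -201.7, -0.0]
ee_rot: [0.891, 0.454, -0.0, -0.0]
force: [-0.2, 0.5, 0.8]
opening: 59.7
```

Request:
move_arm(deltas=[{"dx":0,"dy":0,"dz":0,"wx":0,"wy":0,"wz":0},{"dx":0,"dy":0,"dz":0,"wx":0,"wy":0,"wz":0},{"dx":0,"dy":0,"dz":0,"wx":0,"wy":0,"wz":0},{"dx":0,"dy":0,"dz":0,"wx":0,"wy":0,"wz":0},{"dx":0,"dy":0,"dz":0,"wx":0,"wy":0,"wz":0}], grip=25, grip_force=30)

```text
clock: 6.35
eef_pos: [580.7, -201.5, 0.5]
ee_rot: [0.891, 0.454, 0.0, 0.0]
force: [-0.4, 0.9, 3.6]
opening: 38.7
```

Run:
```python
from h import *
s=state(); print(s['clock'],s['eef_pos'],s['force'],s['opening'])
im=viewer.camera('wrist'); crop(im,220,120,200,150,4,'pics/w5.png')
```

```text
6.35 [ 5.80702675e+02 -2.01527629e+02  4.71819988e-01] [-0.43322801  0.94504094  3.56805033] 38.659827965608045
```

View pics/w5.png

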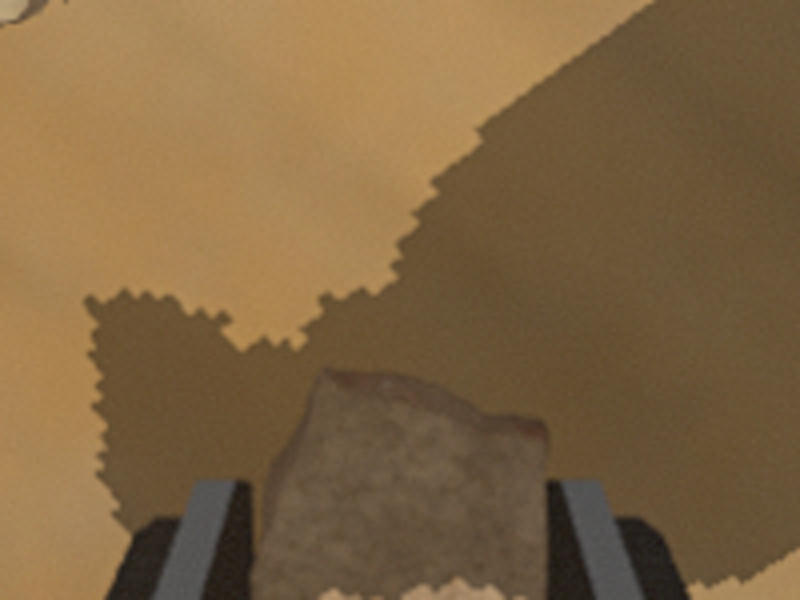

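Request:
move_arm(deltas=[{"dx":0,"dy":0,"dz":-4,"wx":0,"wy":0,"wz":0},{"dx":0,"dy":0,"dz":-10,"wx":0,"wy":0,"wz":0},{"dx":0,"dy":0,"dz":-15,"wx":0,"wy":0,"wz":0},{"dx":0,"dy":0,"dz":-15,"wx":0,"wy":0,"wz":0},{"dx":0,"dy":0,"dz":-6,"wx":0,"wy":0,"wz":0},{"dx":0,"dy":0,"dz":0,"wx":0,"wy":0,"wz":0}])

```text
clock: 7.15
eef_pos: [580.8, -201.8, 51.0]
ee_rot: [0.891, 0.454, 0.0, 0.0]
force: [0.4, -1.0, -0.1]
opening: 38.9
```

Run:
```python
from h import *
s=state(); print(s['clock'],s['eef_pos'],s['force'],s['opening'])
im=viewer.camera('wrist'); cv2.imwrite('pics/w6.png',im[:,:,::-1])
```

```text
7.15 [ 580.76093703 -201.84614072   50.97618877] [ 0.44410816 -1.04136083 -0.12424274] 38.85203245756411
```

View pics/w6.png

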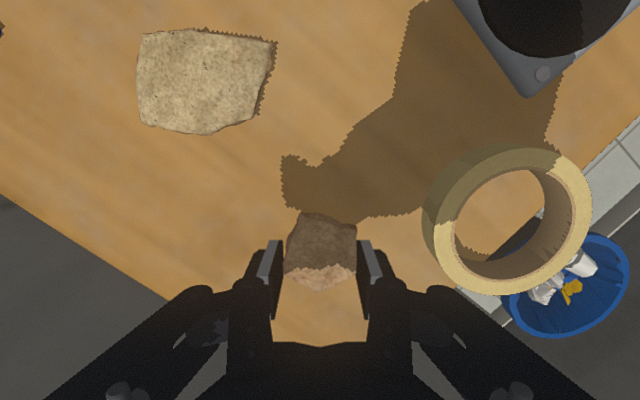

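The sherd is held, spanning rows 211 to 290 and columns 284 to 357. I'll work out where its centre is in the tool frame.

Run:
```python
from h import *
s=dict(eef_pos=np.zeros(3),ee_rot=np.array([0,0,0,1.]))
for uv in [(320,211),(320,290),(284,250),(357,250)]: print(atz('wrist',uv,-9.,s))
```

```text
[  1.33922685 -27.54112249  -9.        ]
[ 1.37965126 17.87590445 -9.        ]
[-17.09869689  -6.20722592  -9.        ]
[20.32688788 -6.20772612 -9.        ]
```

Request:
move_arm(deltas=[{"dx":25.6,"dy":-29.1,"dz":0,"wx":0,"wy":0,"wz":0},{"dx":25.6,"dy":-29.1,"dz":0,"wx":0,"wy":0,"wz":0},{"dx":25.6,"dy":-29.1,"dz":0,"wx":0,"wy":0,"wz":0},{"dx":25.6,"dy":-29.1,"dz":0,"wx":0,"wy":0,"wz":0},{"dx":25.6,"dy":-29.1,"dz":0,"wx":0,"wy":0,"wz":0},{"dx":0,"dy":0,"dz":0,"wx":0,"wy":0,"wz":0}])

```text
clock: 7.95
eef_pos: [536.5, -7.9, 49.4]
ee_rot: [0.889, 0.457, -0.001, -0.002]
force: [0.4, -0.6, 0.3]
opening: 38.7
```

Run:
```python
from h import *
s=state(); print(s['clock'],s['eef_pos'],s['force'],s['opening'])
im=viewer.camera('wrist'); cv2.imwrite('pics/w7.png',im[:,:,::-1])
im=viewer.camera('scene'); crop(im,220,40,200,150,4,'pics/s7.png')
```

```text
7.95 [536.5275946   -7.90383096  49.40855556] [ 0.37704938 -0.62039984  0.34468498] 38.70570830856755
```

View pics/w7.png

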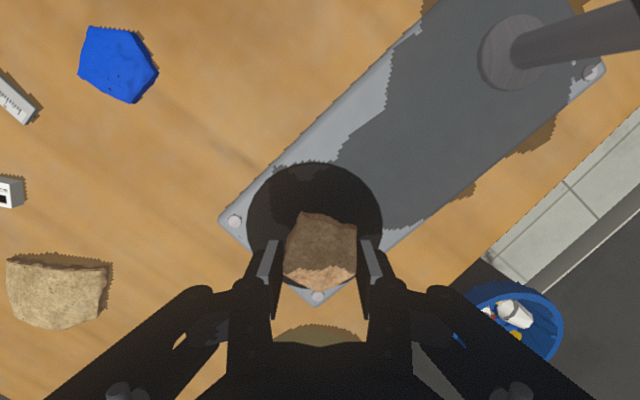

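View pics/s7.png

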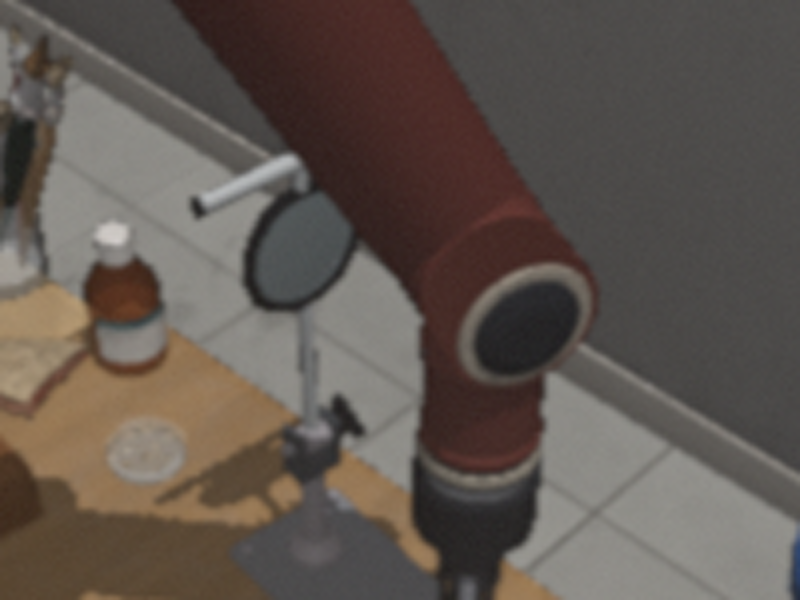

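Run:
```python
from h import *
s=dict(eef_pos=np.array([536.53,-7.9,49.4]),ee_rot=np.array([0.889,0.457,-0.001,-0.002]))
p=np.array([atz('wrist',uv,18,s) for uv in [(246,215),(382,218),(313,160),(262,179),(362,177)]])[:,:2]
A=np.c_[2*p,np.ones(len(p))]; x=np.linalg.lstsq(A,(p**2).sum(1),rcond=None)[0]; print('pad',x[:2],'r',np.sqrt(x[2]+x[:2]@x[:2]))
Rm=R.from_quat(s['ee_rot']/np.linalg.norm(s['ee_rot'])).as_matrix()
c=Rm@np.array([1.5,-5,0])+s['eef_pos']; print('sherd',c)
e=np.r_[x[:2],0]-np.r_[c[:2],0]; print('move tool',Rm.T@e)
im=cv2.imread('pics/w7.png')[:,:,::-1]; crop(im,215,140,200,150,4,'pics/w7a.png')
```

```text
pad [533.7627582   -9.14719196] r 44.441957626218404
sherd [533.33686817  -3.7704231   49.42244352]
move tool [-4.12465197  3.47534512 -0.01575418]
```

View pics/w7a.png

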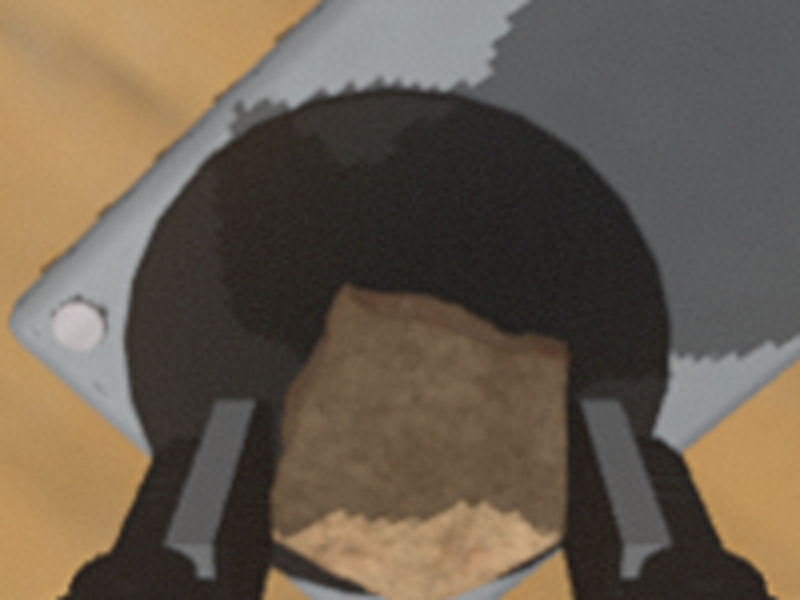

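Request:
move_arm(deltas=[{"dx":-4.5,"dy":3.5,"dz":8,"wx":0,"wy":0,"wz":0},{"dx":0,"dy":0,"dz":10,"wx":0,"wy":0,"wz":0},{"dx":0,"dy":0,"dz":7,"wx":0,"wy":0,"wz":0},{"dx":0,"dy":0,"dz":4,"wx":0,"wy":0,"wz":0},{"dx":0,"dy":0,"dz":0,"wx":0,"wy":0,"wz":0},{"dx":0,"dy":0,"dz":0,"wx":0,"wy":0,"wz":0}])

```text
clock: 8.8
eef_pos: [538.2, -18.3, 21.3]
ee_rot: [0.891, 0.454, 0.0, 0.0]
force: [0.3, -0.7, 0.2]
opening: 38.9
```

Request:
move_arm(deltas=[{"dx":0,"dy":0,"dz":0,"wx":0,"wy":0,"wz":0}])

```text
clock: 8.93
eef_pos: [538.2, -18.3, 21.4]
ee_rot: [0.891, 0.454, 0.0, 0.0]
force: [-0.6, -1.1, 0.2]
opening: 39.0
```

Request:
move_arm(deltas=[{"dx":2.8,"dy":-2,"dz":0,"wx":0,"wy":0,"wz":0},{"dx":0,"dy":0,"dz":1.5,"wx":0,"wy":0,"wz":0},{"dx":0,"dy":0,"dz":1,"wx":0,"wy":0,"wz":0},{"dx":0,"dy":0,"dz":0,"wx":0,"wy":0,"wz":0}])

```text
clock: 9.43
eef_pos: [538.0, -15.0, 18.5]
ee_rot: [0.891, 0.454, -0.0, -0.0]
force: [-0.5, -1.0, -0.4]
opening: 38.9
```

Run:
```python
from h import *
s=state(); print(s['clock'],s['eef_pos'],s['force'],s['opening'])
im=viewer.camera('wrist'); crop(im,215,140,200,150,4,'pics/w8.png')
```

```text
9.425 [537.95863584 -15.00741359  18.53966513] [-0.5328231  -0.96800916 -0.40910527] 38.92710315389093
```

View pics/w8.png

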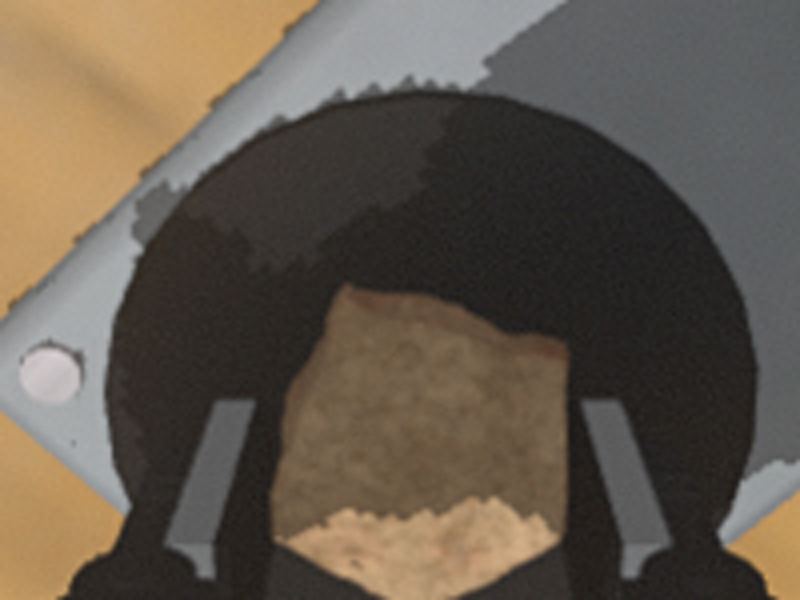

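Request:
move_arm(deltas=[{"dx":0,"dy":0,"dz":0.8,"wx":0,"wy":0,"wz":0},{"dx":0,"dy":0,"dz":0,"wx":0,"wy":0,"wz":0},{"dx":0,"dy":0,"dz":0,"wx":0,"wy":0,"wz":0}])

```text
clock: 9.85
eef_pos: [538.0, -15.0, 18.5]
ee_rot: [0.891, 0.454, 0.0, 0.0]
force: [-1.5, 0.3, 5.9]
opening: 39.0
```

Request:
move_arm(deltas=[{"dx":0,"dy":0,"dz":0,"wx":0,"wy":0,"wz":0},{"dx":0,"dy":0,"dz":0,"wx":0,"wy":0,"wz":0},{"dx":0,"dy":0,"dz":0,"wx":0,"wy":0,"wz":0},{"dx":0,"dy":0,"dz":0,"wx":0,"wy":0,"wz":0},{"dx":0,"dy":0,"dz":-5,"wx":0,"wy":0,"wz":0},{"dx":0,"dy":0,"dz":-20,"wx":0,"wy":0,"wz":0},{"dx":0,"dy":0,"dz":-30,"wx":0,"wy":0,"wz":0},{"dx":0,"dy":0,"dz":-40,"wx":0,"wy":0,"wz":0},{"dx":0,"dy":0,"dz":0,"wx":0,"wy":0,"wz":0}], grip=60)

```text
clock: 10.98
eef_pos: [540.4, -15.2, 116.1]
ee_rot: [0.891, 0.454, 0.003, 0.002]
force: [-0.3, 0.5, -0.4]
opening: 60.2
```

Run:
```python
from h import *
s=state(); print(s['clock'],s['eef_pos'],s['ee_rot'],s['force'],s['opening'],s['joint_positions'])
im=viewer.camera('wrist'); cv2.imwrite('pics/w9.png',im[:,:,::-1])
```

```text
10.975 [540.35341713 -15.15095772 116.08934906] [0.89088351 0.45421684 0.00326079 0.00173311] [-0.30219574  0.51862098 -0.43525094] 60.18048326211221 [-0.13134805  0.59538454  0.18099933  1.88289772 -0.16331349  0.67002107
  1.08971086]
```

View pics/w9.png

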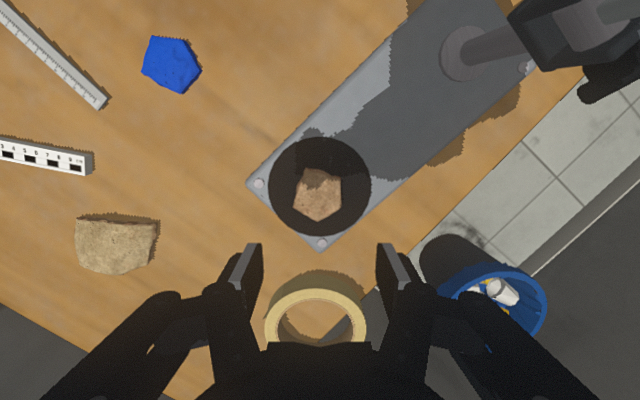

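The small sherd is released on the pad: its centre is at (319,193) and the pad's at (320,186), which is about 5 mm apart. Next I rise, turn the jaws across the crossbar and hover above grip_near.

Request:
move_arm(deltas=[{"dx":0,"dy":0,"dz":-45,"wx":0,"wy":0,"wz":0},{"dx":0,"dy":0,"dz":-50,"wx":0,"wy":0,"wz":-0.153},{"dx":0,"dy":0,"dz":-50,"wx":0,"wy":0,"wz":-0.153},{"dx":0,"dy":0,"dz":-50,"wx":0,"wy":0,"wz":-0.153},{"dx":0,"dy":0,"dz":-50,"wx":0,"wy":0,"wz":-0.153},{"dx":0,"dy":0,"dz":-50,"wx":0,"wy":0,"wz":-0.153},{"dx":0,"dy":0,"dz":0,"wx":0,"wy":0,"wz":0}], grip=45)

```text
clock: 11.9
eef_pos: [539.5, -15.1, 410.9]
ee_rot: [0.657, 0.754, 0.002, 0.003]
force: [-0.7, -0.2, -0.9]
opening: 44.8
```

Run:
```python
from h import *
s=state(); print(s['clock'],s['eef_pos'],s['ee_rot'],s['opening'],s['joint_positions'])
im=viewer.camera('wrist'); cv2.imwrite('pics/w10.png',im[:,:,::-1])
```

```text
11.9 [539.5144607  -15.08859381 410.90313687] [0.65691355 0.75395746 0.0024463  0.0026001 ] 44.782694650756824 [-0.03999732  0.31403718  0.04020639  1.42486964 -0.01287327  1.39580165
  1.70854253]
```

View pics/w10.png

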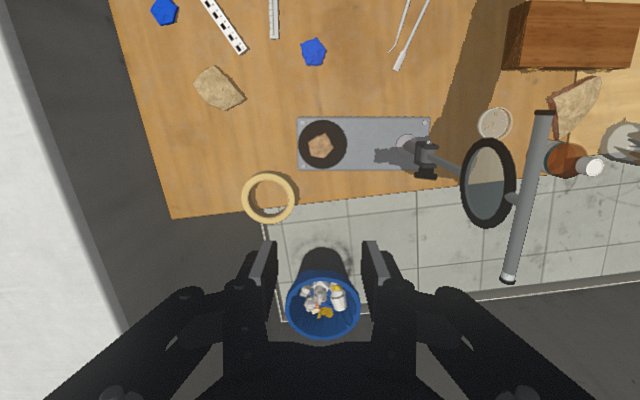

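The near end of the bar is at about (543,111) and the far end at (508,281). I'll triangulate both against the earlier wrist view.

Run:
```python
from h import *
s1=dict(eef_pos=np.array([532.73351195,76.944418,455.73883133]),ee_rot=np.array([ 9.97562381e-01,6.97790483e-02,-4.17435939e-04,7.80832807e-05]))
s2=dict(eef_pos=np.array([539.51,-15.09,410.9]),ee_rot=np.array([0.65691355,0.75395746,0.0024463,0.0026001]))
A=lambda x,y:((x+.5)/4-.5+220,(y+.5)/4-.5+80)
T=lambda x,y:((x+.5)/4-.5+230,(y+.5)/4-.5+130); S=lambda x,y:((x+.5)/4-.5+240,(y+.5)/4-.5+60)
n=tri(ray('wrist',A(28,149),s1),ray('wrist',(543,111),s2)); f=tri(ray('wrist',A(683,142),s1),ray('wrist',(508,281),s2))
print(n,f,(n[0]+f[0])/2)
def multi(rs):
    M=np.zeros((3,3));b=np.zeros(3)
    for o,d in rs:
        d=d/np.linalg.norm(d);P=np.eye(3)-np.outer(d,d);M+=P;b+=P@o
    return np.linalg.solve(M,b)
N=multi([ray('wrist',A(28,149),s1),ray('wrist',(543,111),s2),ray('top',T(95,278)),ray('scene',S(120,126))])
F=multi([ray('wrist',A(683,142),s1),ray('wrist',(508,281),s2),ray('top',T(74,56)),ray('scene',S(316,35))])
m=(N+F)/2; u=(F-N)/np.linalg.norm(F-N); print('all',N,F,m,np.linalg.norm(F-N),np.degrees(np.arctan2(u[1],u[0])),'near',m-50*u)
print('pad',atz('wrist',(323,144),18,s2),'sherd',atz('wrist',(319.5,146),28,s2))
for p in [(298,118),(429,116),(431,168),(299,170)]: print(atz('wrist',p,12,s2))
```

```text
(array([445.45313188, 132.14322983, 342.0935733 ]), np.float64(0.04256247936936014)) (array([582.80880306, 152.99876143, 343.54942447]), np.float64(0.5844302785255097)) [514.13096747 142.57099563 342.82149888]
all [446.4917463  133.13375491 341.27782205] [583.03580044 153.24951538 339.36859425] [514.76377337 143.19163514 340.32320815] 138.03103886289648 8.380570245108979 near [465.3024148  135.90495505 341.0148018 ]
pad [534.13493633  -8.79552539  18.        ] sherd [537.18156836 -14.81772392  28.        ]
[495.02595409 -59.65989439  12.        ]
[458.73506257 173.23641549  12.        ]
[551.27362722 200.81106151  12.        ]
[589.68497061 -46.76801897  12.        ]
```

Request:
move_arm(deltas=[{"dx":30,"dy":-10.7,"dz":0,"wx":0,"wy":0,"wz":0},{"dx":40,"dy":-13,"dz":0,"wx":0,"wy":0,"wz":0},{"dx":40,"dy":-13,"dz":0,"wx":0,"wy":0,"wz":0},{"dx":35,"dy":-11,"dz":0,"wx":0,"wy":0,"wz":0},{"dx":15,"dy":-5,"dz":0,"wx":0,"wy":0,"wz":0},{"dx":0,"dy":0,"dz":0,"wx":0,"wy":0,"wz":0},{"dx":0,"dy":0,"dz":0,"wx":0,"wy":0,"wz":0}])

```text
clock: 12.82
eef_pos: [464.6, 134.4, 407.2]
ee_rot: [0.658, 0.753, -0.001, 0.0]
force: [0.5, -0.2, -0.7]
opening: 45.0
```

Run:
```python
from h import *
s=state(); print(s['clock'],s['eef_pos'],s['ee_rot'],s['opening'],s['joint_positions'])
im=viewer.camera('wrist'); cv2.imwrite('pics/w11.png',im[:,:,::-1])
u=np.array([.9895,.145,0])
print(proj('wrist',[np.array([465.3,136,341]),np.array([465.3,136,341])-20*u],s))
```

```text
12.825 [464.63455552 134.37578249 407.22340447] [ 6.58215601e-01  7.52828938e-01 -8.57693799e-04  2.78336710e-04] 44.95325092806442 [-0.29581037  0.22027133 -0.04126161  1.56533429  0.01058398  1.35739719
  1.36637038]
[[320.82977719 210.90782366]
 [320.56389801 185.66670776]]
```

View pics/w11.png

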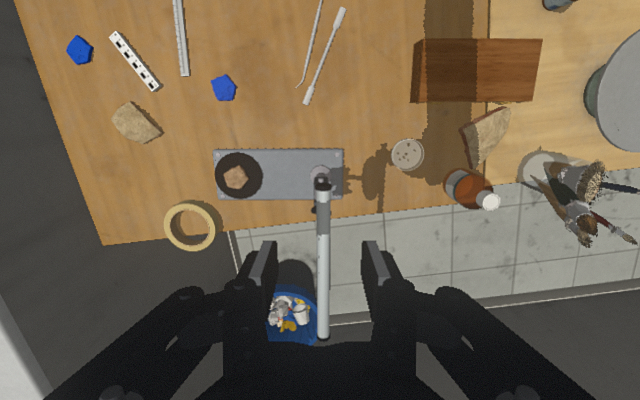

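The bar runs straight down the middle between the fingers, with its near end at (322,183). I'll descend and pinch it.

Request:
move_arm(deltas=[{"dx":1,"dy":0,"dz":20,"wx":0,"wy":0,"wz":0},{"dx":0,"dy":0,"dz":30,"wx":0,"wy":0,"wz":0},{"dx":0,"dy":0,"dz":25,"wx":0,"wy":0,"wz":0},{"dx":0,"dy":0,"dz":10,"wx":0,"wy":0,"wz":0},{"dx":0,"dy":0,"dz":0,"wx":0,"wy":0,"wz":0},{"dx":0,"dy":0,"dz":0,"wx":0,"wy":0,"wz":0}])

```text
clock: 13.62
eef_pos: [464.6, 137.3, 323.9]
ee_rot: [0.657, 0.754, 0.001, 0.001]
force: [1.1, -0.3, 0.2]
opening: 45.1
```

Run:
```python
from h import *
s=state(); print(s['clock'],s['eef_pos'],s['force'],s['opening'])
im=viewer.camera('wrist'); cv2.imwrite('pics/w12.png',im[:,:,::-1])
```

```text
13.625 [464.60819271 137.27392917 323.8913115 ] [ 1.05674658 -0.26820209  0.18147259] 45.14625741058039
```

View pics/w12.png

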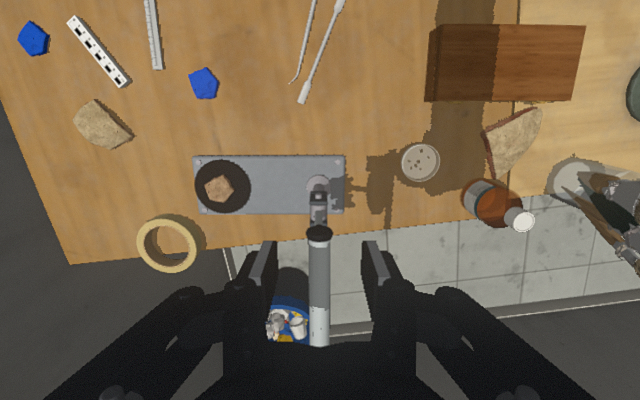

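Request:
move_arm(deltas=[{"dx":0,"dy":0,"dz":0,"wx":0,"wy":0,"wz":0},{"dx":0,"dy":0,"dz":0,"wx":0,"wy":0,"wz":0},{"dx":0,"dy":0,"dz":0,"wx":0,"wy":0,"wz":0},{"dx":0,"dy":0,"dz":0,"wx":0,"wy":0,"wz":0},{"dx":0,"dy":0,"dz":0,"wx":0,"wy":0,"wz":0},{"dx":0,"dy":0,"dz":0,"wx":0,"wy":0,"wz":0}], grip=4, grip_force=40)

```text
clock: 14.42
eef_pos: [464.0, 137.3, 323.3]
ee_rot: [0.657, 0.754, 0.0, 0.0]
force: [-1.4, -0.3, 5.0]
opening: 9.4
```

Run:
```python
import numpy as np
t=np.pi/2*(1-np.arange(21)/20); 
for i in range(20): print(i,round(-215*(np.cos(t[i+1])-np.cos(t[i])),1),round(215*(np.sin(t[i])-np.sin(t[i+1])),1))
```

```text
0 -16.9 0.7
1 -16.8 2.0
2 -16.6 3.3
3 -16.2 4.6
4 -15.8 5.8
5 -15.3 7.1
6 -14.7 8.2
7 -14.0 9.4
8 -13.3 10.5
9 -12.4 11.5
10 -11.5 12.4
11 -10.5 13.3
12 -9.4 14.0
13 -8.2 14.7
14 -7.1 15.3
15 -5.8 15.8
16 -4.6 16.2
17 -3.3 16.6
18 -2.0 16.8
19 -0.7 16.9
```

Request:
move_arm(deltas=[{"dx":-16.9,"dy":0,"dz":0.7,"wx":0,"wy":0,"wz":0},{"dx":-16.8,"dy":0,"dz":2,"wx":0,"wy":0,"wz":0},{"dx":-16.6,"dy":0,"dz":3.3,"wx":0,"wy":0,"wz":0},{"dx":-16.2,"dy":0,"dz":4.6,"wx":0,"wy":0,"wz":0},{"dx":-15.8,"dy":0,"dz":5.8,"wx":0,"wy":0,"wz":0}])

```text
clock: 15.05
eef_pos: [475.0, 58.2, 306.8]
ee_rot: [0.656, 0.755, 0.002, -0.001]
force: [-0.9, 4.2, 4.0]
opening: 9.4
```

Request:
move_arm(deltas=[{"dx":0,"dy":0,"dz":0,"wx":0,"wy":0,"wz":0},{"dx":0,"dy":0,"dz":0,"wx":0,"wy":0,"wz":0}])

```text
clock: 15.3
eef_pos: [475.4, 55.3, 305.7]
ee_rot: [0.657, 0.754, -0.0, 0.0]
force: [2.5, 0.1, -2.2]
opening: 9.4
```

Run:
```python
from h import *
s=state(); print(s['clock'],s['eef_pos'],s['force'],s['wrist_torque'],s['opening'])
im=viewer.camera('scene'); crop(im,220,40,200,150,4,'pics/s13.png')
```

```text
15.3 [475.37492533  55.29613548 305.70985327] [ 2.45477241  0.08056539 -2.229301  ] [ 0.34159223 -0.49147997  0.07381088] 9.420968136590725
```

View pics/s13.png

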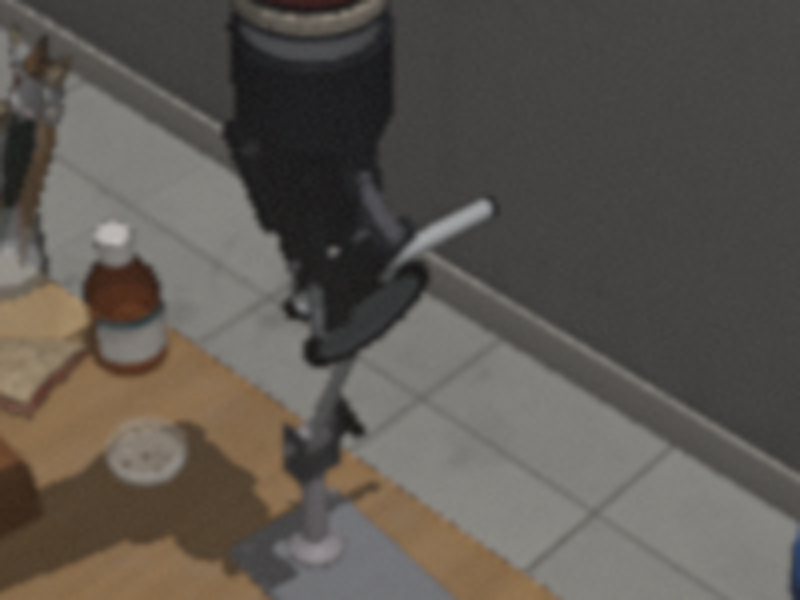

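The arm is following and the forces are small, so I'll continue the arc.

Request:
move_arm(deltas=[{"dx":-15.3,"dy":0,"dz":7.1,"wx":0,"wy":0,"wz":0},{"dx":-14.7,"dy":0,"dz":8.2,"wx":0,"wy":0,"wz":0},{"dx":-14.0,"dy":0,"dz":9.4,"wx":0,"wy":0,"wz":0},{"dx":-13.3,"dy":0,"dz":10.5,"wx":0,"wy":0,"wz":0},{"dx":-12.4,"dy":0,"dz":11.5,"wx":0,"wy":0,"wz":0},{"dx":0,"dy":0,"dz":0,"wx":0,"wy":0,"wz":0}])

```text
clock: 16.1
eef_pos: [485.2, -15.8, 257.7]
ee_rot: [0.658, 0.753, -0.001, 0.001]
force: [5.5, 0.9, -5.7]
opening: 9.9
```

Request:
move_arm(deltas=[{"dx":-11.5,"dy":0,"dz":12.4,"wx":0,"wy":0,"wz":0},{"dx":-10.5,"dy":0,"dz":13.3,"wx":0,"wy":0,"wz":0},{"dx":-9.4,"dy":0,"dz":14.0,"wx":0,"wy":0,"wz":0},{"dx":-8.2,"dy":0,"dz":14.7,"wx":0,"wy":0,"wz":0},{"dx":-7.1,"dy":0,"dz":15.3,"wx":0,"wy":0,"wz":0},{"dx":0,"dy":0,"dz":0,"wx":0,"wy":0,"wz":0}])

```text
clock: 16.85
eef_pos: [491.4, -60.8, 187.7]
ee_rot: [0.657, 0.754, -0.001, 0.0]
force: [5.6, 2.3, -6.6]
opening: 9.3
```

Run:
```python
from h import *
s=state(); print(s['clock'],s['eef_pos'],s['force'],s['wrist_torque'],s['opening'],s['joint_positions'])
im=viewer.camera('scene'); crop(im,220,60,200,150,4,'pics/s14.png')
```

```text
16.85 [491.38442562 -60.79673238 187.73489153] [ 5.61317598  2.27794633 -6.5523082 ] [ 0.51779069 -1.21357995  0.02393443] 9.31820491711508 [ 0.05602172  0.43128352  0.03129578  1.92013448 -0.01657578  0.79043502
  1.8037993 ]
```

View pics/s14.png

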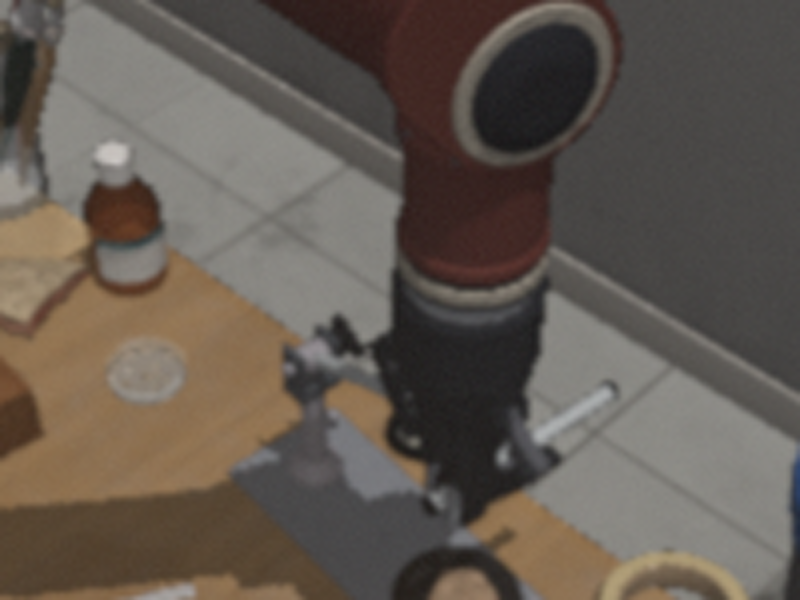

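Request:
move_arm(deltas=[{"dx":-5.8,"dy":0,"dz":15.8,"wx":0,"wy":0,"wz":0},{"dx":-4.6,"dy":0,"dz":16.2,"wx":0,"wy":0,"wz":0},{"dx":-3.3,"dy":0,"dz":16.6,"wx":0,"wy":0,"wz":0},{"dx":-2.0,"dy":0,"dz":16.8,"wx":0,"wy":0,"wz":0},{"dx":-0.7,"dy":0,"dz":15.5,"wx":0,"wy":0,"wz":0},{"dx":0,"dy":0,"dz":0,"wx":0,"wy":0,"wz":0},{"dx":0,"dy":0,"dz":0,"wx":0,"wy":0,"wz":0}])

```text
clock: 17.77
eef_pos: [493.7, -77.0, 107.5]
ee_rot: [0.657, 0.754, -0.001, 0.001]
force: [5.2, 2.6, -5.9]
opening: 9.6
```

Run:
```python
from h import *
s=state(); print(s['clock'],s['eef_pos'],s['force'],s['wrist_torque'],s['opening'],s['joint_positions'])
im=viewer.camera('scene'); crop(im,220,90,200,150,4,'pics/s15.png')
im=viewer.camera('wrist'); cv2.imwrite('pics/w15.png',im[:,:,::-1])
```

```text
17.775 [493.65584403 -77.01027564 107.48209486] [ 5.16327227  2.5629334  -5.91360294] [ 0.45502077 -1.12634751 -0.07157831] 9.59294298630684 [ 0.09291509  0.55808489  0.0249675   1.99246615 -0.02053955  0.5906002
  1.83995916]
```

View pics/s15.png

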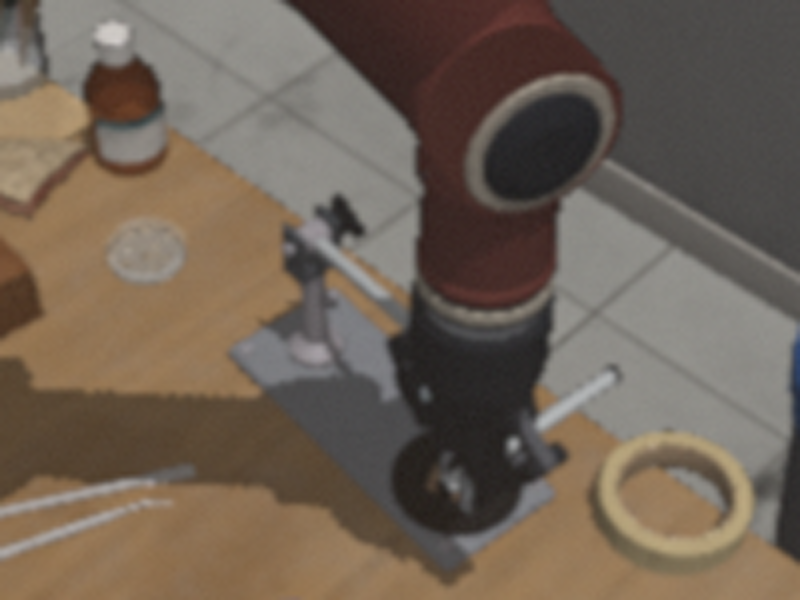

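View pics/w15.png

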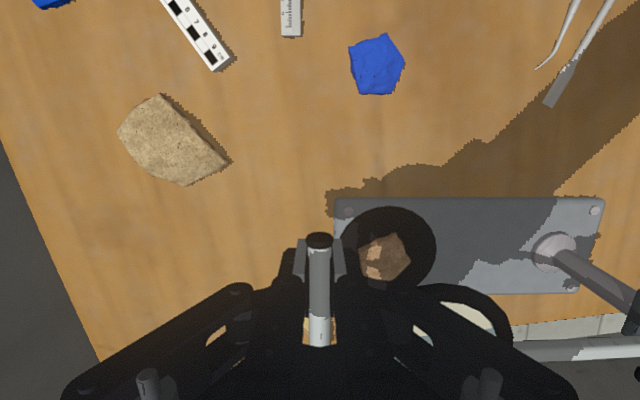

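Run:
```python
from h import *
H=np.array([514.,143.2,125]); mx=np.array([.9905,.1375,0]); my=np.array([-.1375,.9905,0])
for th in (-.06,-.03,0,.03,.06):
    p=H-215*np.cos(th)*my+215*np.sin(th)*np.array([0,0,1])+70*mx
    print(th,p.round(1),proj('scene',p)[0]-[220,90], ((proj('scene',p)[0]-[220,90]+.5)*4-.5))
p=H-215*my*0+np.array([0,0,215])+70*mx; print(((proj('scene',p)[0]-[240,60]+.5)*4-.5),'was 316,35')
```

```text
-0.06 [612.8 -59.7 112.1] [151.80264177  96.68292683] [608.71056708 388.23170734]
-0.03 [612.9 -60.  118.6] [152.20119474  95.10684379] [610.30477895 381.92737514]
0 [612.9 -60.1 125. ] [152.54948863  93.46567753] [611.6979545  375.36271011]
0.03 [612.9 -60.  131.4] [152.84630898  91.76031987] [612.88523592 368.54127949]
0.06 [612.8 -59.7 137.9] [153.09048838  89.99179181] [613.86195353 361.46716723]
[315.08209371  31.10829717] was 316,35
```

Request:
move_arm(deltas=[{"dx":0,"dy":0,"dz":0,"wx":0,"wy":0,"wz":0},{"dx":0,"dy":0,"dz":0,"wx":0,"wy":0,"wz":0},{"dx":0,"dy":0,"dz":0,"wx":0,"wy":0,"wz":0},{"dx":0,"dy":0,"dz":0,"wx":0,"wy":0,"wz":0}], grip=28)

```text
clock: 18.38
eef_pos: [492.8, -76.1, 109.1]
ee_rot: [0.657, 0.754, -0.0, -0.0]
force: [0.3, 0.4, 1.4]
opening: 28.1
```

Run:
```python
from h import *
s=state(); print(s['clock'],s['eef_pos'],s['force'],s['wrist_torque'],s['opening'])
im=viewer.camera('wrist'); crop(im,220,190,200,150,4,'pics/w16.png')
```

```text
18.375 [492.78236328 -76.14017434 109.12232615] [0.2716767  0.35306818 1.36315652] [-0.0528616   0.05251382 -0.02000345] 28.07458697045648
```

View pics/w16.png

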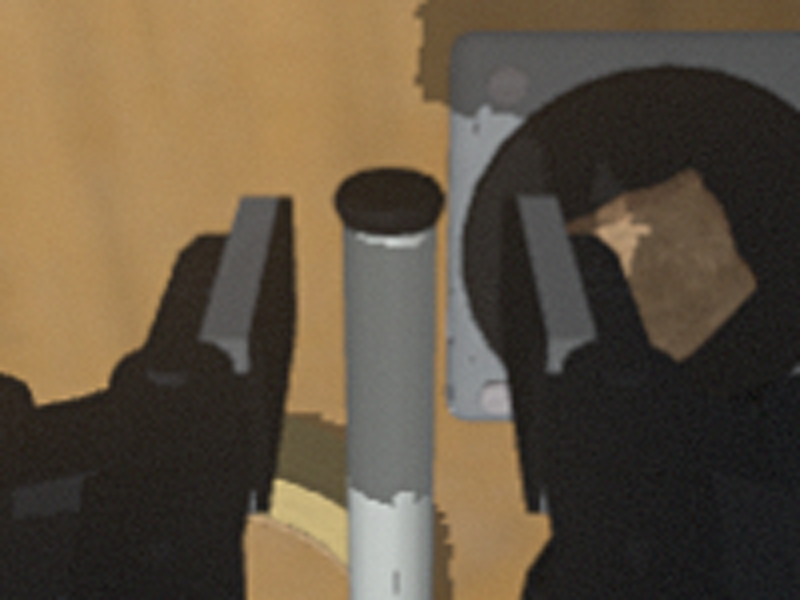

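The bar is free of both fingers. Retreating straight up.

Request:
move_arm(deltas=[{"dx":0,"dy":0,"dz":-10,"wx":0,"wy":0,"wz":0},{"dx":0,"dy":0,"dz":-25,"wx":0,"wy":0,"wz":0},{"dx":0,"dy":0,"dz":-40,"wx":0,"wy":0,"wz":0},{"dx":0,"dy":0,"dz":-50,"wx":0,"wy":0,"wz":0},{"dx":0,"dy":0,"dz":-50,"wx":0,"wy":0,"wz":0},{"dx":0,"dy":0,"dz":-50,"wx":0,"wy":0,"wz":0},{"dx":-20,"dy":0,"dz":-40,"wx":0,"wy":0,"wz":0},{"dx":-50,"dy":0,"dz":0,"wx":0,"wy":0,"wz":0},{"dx":-50,"dy":0,"dz":0,"wx":0,"wy":0,"wz":0},{"dx":0,"dy":0,"dz":0,"wx":0,"wy":0,"wz":0}])

```text
clock: 19.68
eef_pos: [508.3, -199.8, 374.4]
ee_rot: [0.66, 0.751, -0.002, 0.001]
force: [0.9, 1.2, 0.1]
opening: 28.0
```

Run:
```python
from h import *
s=state(); print(s['clock'],s['eef_pos'],s['ee_rot'],s['force'],s['opening'])
np.savez('st.npz',p=s['eef_pos'],q=s['ee_rot'])
im=viewer.camera('wrist'); cv2.imwrite('pics/w17.png',im[:,:,::-1])
im=viewer.camera('scene'); crop(im,240,90,200,150,4,'pics/s17.png')
im=viewer.camera('top'); crop(im,230,130,200,140,4,'pics/t17.png')
```

```text
19.675 [ 508.25820537 -199.82335696  374.40489767] [ 0.66031811  0.75098407 -0.00152229  0.00077831] [0.86147624 1.16806165 0.06436335] 28.02255135619684
```

View pics/w17.png

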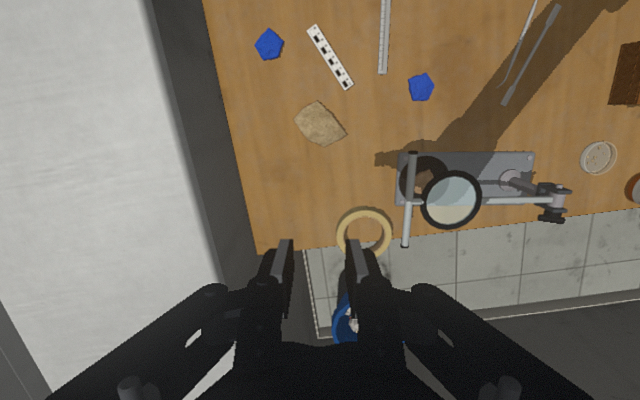

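View pics/s17.png

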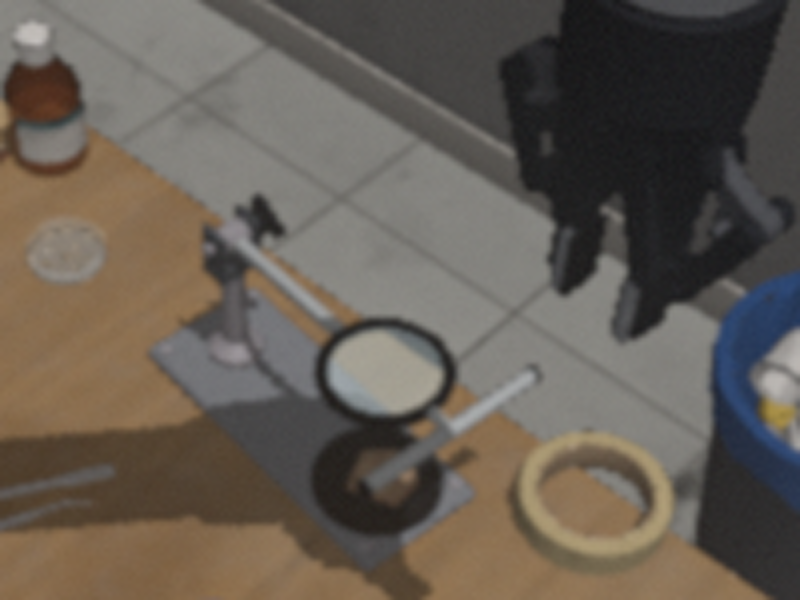

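View pics/t17.png

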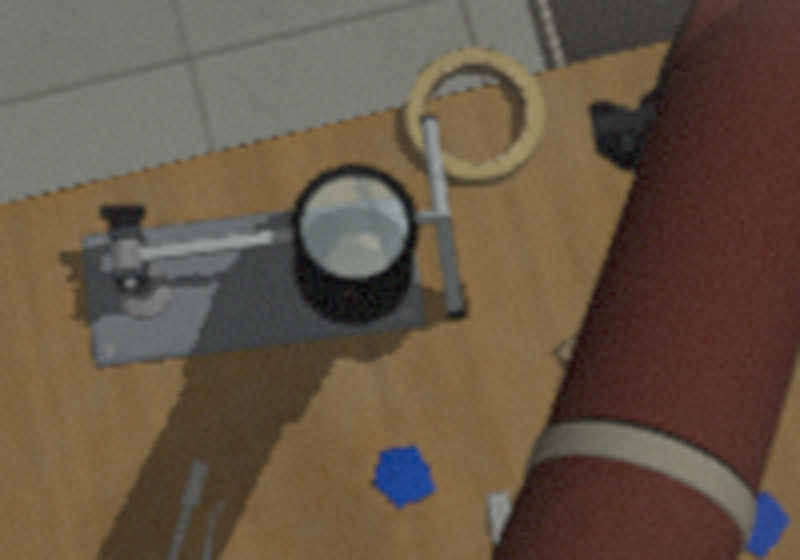

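Run:
```python
from h import *
d=np.load('st.npz'); s=dict(eef_pos=d['p'],ee_rot=d['q'])
im=cv2.imread('pics/w17.png')[:,:,::-1]; crop(im,370,130,200,130,4,'pics/w17a.png')
S=lambda x,y:((x+.5)/4-.5+240,(y+.5)/4-.5+90); T=lambda x,y:((x+.5)/4-.5+230,(y+.5)/4-.5+130)
def multi(rs):
    M=np.zeros((3,3));b=np.zeros(3)
    for o,d in rs:
        d=d/np.linalg.norm(d);P=np.eye(3)-np.outer(d,d);M+=P;b+=P@o
    return np.linalg.solve(M,b)
for n,a in dict(near=(S(368,485),T(456,312),(412.5,154)),far=(S(533,374),T(429,122),(405,246)),lens=(S(386,371),T(354,222),(451,199))).items():
    r=[ray('scene',a[0]),ray('top',a[1]),ray('wrist',a[2],s)]
    print(n,multi(r).round(1),*[tri(r[i],r[j])[0].round(1) for i,j in ((0,1),(0,2),(1,2))])
```

```text
near [477.9 -79.4 128.9] [477.5 -80.  128.8] [479.5 -77.9 126. ] [477.2 -79.2 130.7]
far [610.9 -61.1 130.5] [610.5 -61.7 128.7] [620.8 -52.9 114. ] [608.3 -61.3 136.9]
lens [536.4 -10.3 126.8] [538.4 -10.3 124.5] [534.2 -12.3 130.1] [535.4 -10.4 130.1]
```

View pics/w17a.png

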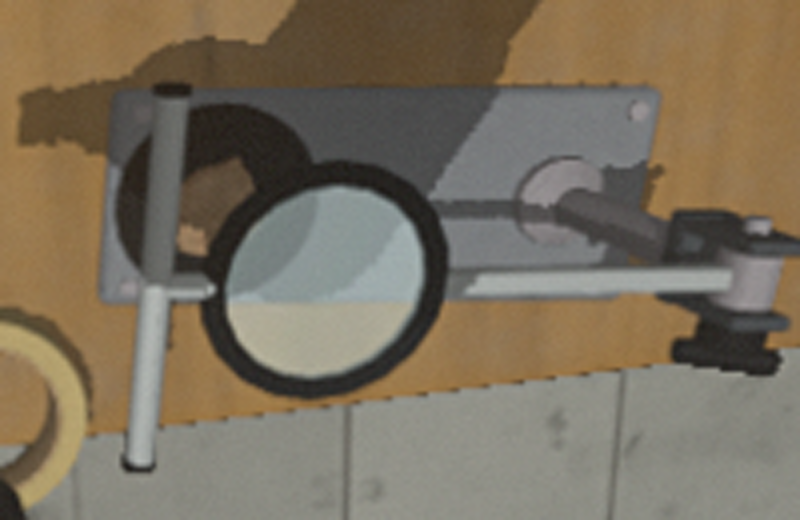

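The checks agree: the bar is at z about 129 and the lens centre at z about 127, against 125 when level, so the arm is at about +0.01 to +0.02 rad. The sherd is still in the middle of the pad. Handing in.

Run:
```python
from h import *
print(manip.hand_in())
```

```text
the job is handed in; nothing more can be done
None
```

I pinched the small sherd across its short side, set it down on the middle of the pad the same side up, and released it there with the magnifier arm still raised. I then gripped the crossbar at grip_near, swung the arm down through its arc to level, let go and backed clear. The job was handed in at about 20 s on the clock; `hand_in` gives no verdict.

**Last checks:**
- **Sherd:** after release its centre lay about 5 mm from the pad's centre (limit 20 mm), and it was still there in the last pictures.
- **Magnifier arm:** the triangulated bar height was about 129 mm and the lens about 127 mm, against 125 mm when level. That puts the arm at about +0.01 to +0.02 rad (limit 0.08).
- **Other objects:** I never touched the large sherd, the scale bar or the dish. In the pictures they stayed where they were, but I did not measure their final positions.
- **Forces:** the readings after each move never exceeded about 9 N.

**Disagreements:**
- **Bar's far end:** different camera pairs put its height anywhere from 114 to 137 mm, so the angle is good to roughly ±0.03 rad.
- **Bench positions:** the cameras differed by up to about 6 mm. For the grasp and the placing I relied mainly on the wrist camera.

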